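Take the charged battery out of its catch-held dock

ROBOT

A 7-joint arm with a two-finger parallel gripper is mounted at the origin on the work surface. World frame = base frame: x ahead of the robot, y to its left, z up, the work surface at z = 0. Lengths are in m, angles in rad, forces in N, time in s.
With the tool pointing down it reaches from about 0.425 to 0.925 m from the base axis. Payload 6.8 kg.
Tool frame: the origin (TCP) lies midway between the tips of the shut fingers; the grasp point (between the pads) lies 19 mm behind it; z points along the fingers, y is the line along which they close (so a half turn about z gives the same grasp; the last joint's range is limited). The gripper opens to 85 mm and grips with 20 to 120 N. Pads are 22 mm wide; open, the fingers measure 114 mm over their backs; the gripper's body (76 mm by 85 mm) begins 54 mm behind the grasp point. The pads swing forward as they close: fully open they stand 13 mm farther back than shut.
Start: joints at [1.137, 0.477, 0.022, 1.555, -0.011, 1.109, -0.083], TCP at [0.216, -0.64, 0.231] pointing down, gripper open.
Joint ranges: [-2.96, 2.96], [-0.34, 2.1], [-1.41, 1.46], [0.24, 2.44], [-1.37, 4.51], [0.17, 1.92], [-2.96, 2.96]. Speed limits (rad/s): [2.39, 2.39, 3.14, 3.14, 3.14, 3.14, 3.14].

INTERFACE

Orientations are given as a rotation vector (axis times angle).
In Python, from bench import status, vision, r gives the robot as it stands. The module is installed in compiled form; this text tells all that it offers.
- The arm moves only by the shell command python3 -m handwheel 'ROWS' [OPENING] [FORCE]. ROWS is JSON, a list of rows, each an object with "dp": the shift along the tool's x, y, z in m, a list of three; "delta_rot": the turn, a rotation vector about the tool's x, y, z in rad, a list of three. In form: [{"dp": [x, y, z], "delta_rot": [rx, ry, rz]}, ...]. A call has 1 to 12 rows; each row is the pose to reach, as a shift and turn from the pose commanded when the call began, along the tool's axes at that moment; what a row does not reach only later rows make up. A row lasts 1/8 s, in which the tool goes at most 62.5 mm and 10.7 degrees, less where a joint would pass 70% of its speed; a pose out of reach is approached as far as the arm can. A call with a gripper value outside its range is refused whole. OPENING is the opening, from 0 (shut) to 1 (fully open), set as the call begins (- or left out, the last holds). The fingers move at their own pace and stop on an object; FORCE is the grip in N (left out, the last holds). Time passes only in rows, so rows that repeat a pose let the fingers close. It gives the time, the measured TCP pose, the force, the opening and the grip force at its end, in the units of the state.
- status.get_obs(): the state, without advancing time (a new reading comes with each control period).
- vision.grab_frame(name): name is "scene" or "side" or "wrist"; returns a dict with "img" (384x512x3 uint8, blue, green, red), "fovy" (degrees; the focal length in pixels is half the picture's height over the tangent of half this angle, whatever the lens; pixels are square), "cx", "cy" (the principal point, pixels), "distortion" ([k1, k2, p1, p2, k3] as OpenCV has them; the pictures are not rectified), "world_from_camera" (4x4, takes a point from camera to world coordinates). Camera axes: x right, y up, looking along -z (the intrinsics and any distortion apply to the point x, -y, -z); pixel columns grow to the right and rows downward; lengths in m; the calibration is good to about 2 mm. A picture is of the moment at which its call begins. There is no depth.
- r.hand_in(): hands the job in; it is judged then, once.
The state is a dict: "clock": time; "joints": joint angles; "qvel": joint speeds; "tau": joint torques, N m; "tcp_pos": TCP position; "orientation": TCP orientation; "contact_force": force on the tool from outside, world axes, zero at the start; "moment": the same for the moment, N m; "grip_width": finger opening in m; "gripper_force": force on a finger pad.
Only numpy, scipy, OpenCV 4.12 (cv2) and the standard library are available. Lean on these libraries where they do the work, as an engineer would, in place of code of your own. Each camera call takes 0.05 s, during which the arm holds its last target. There are 200 camera calls.

TASK

Swing the charging dock's blue spatter door wide open by its handle, then pull the orange battery pack out along its rails, hard enough for the spring catches to let go. Set it down upright and flat on the floor of the yellow tray, without dropping it and without disturbing the other things on the bench.

Things in the scene. Friction and masses are not known exactly. Their poses are not given: they have to be found in the camera images.
- dock: Charging dock fixed to the bench: grey base plate 190 x 160 mm (its x, y), 15 mm thick, with 5 mm blue walls on both sides and the back, tops 70 mm over the bench, open above. Origin at the centre of the underside; its -x is the front (door side), z up. The pack stands on the base plate between two black rails and slides along x.
- dock_seat (a point): Point fixed in the dock, same axes: where the pack's origin is when seated (12 mm towards +x from the dock's origin, 15 mm over the bench). Spring catches hold the pack here: with sliding friction it takes about 10 to 15 N along the dock's -x to draw it over the first 15 mm, then only friction of 2 to 4 N.
- dock_lips (a point): Point on the dock's centreline at the outer (-x) end of its two rails, at the height of the top of their lips (45 mm over the bench). The lips run 92 mm from here towards +x, inner edges 29 mm either side of the centreline, underside 40.5 mm over the bench, and overhang the pack's foot: the pack can be lifted only after sliding 100 mm towards -x.
- door (a joint): Angle of the dock's blue front door (rad): 0 closed, growing to 1.9 as its handle edge swings out to the dock's -x side, then on towards -y. Vertical hinge, slightly stiff (0.06 N m): it stays where it is left. Starts up to 0.2 rad ajar. Panel 154 mm wide, 6 mm thick, top 66 mm over the bench.
- door_hinge (a point): Point on the vertical hinge axis, at the door's -y end (dock frame), 34 mm over the bench. It turns with the door: its y points along the panel from hinge to free edge, its -x out of the panel's outer face.
- door_handle (a point): Grip point on the door handle, an upright steel bar 12 mm thick, free from 24 to 81 mm over the bench, open at the top (one level arm at 18 mm joins it to the panel); pinch it from above. On the bar's axis, 60 mm over the bench, 41 mm out from the panel's middle plane, 125 mm from the hinge along the panel. Axes as door_hinge.
- pack: Battery pack, about 0.45 kg, 110 mm long (x), 64 mm high. Origin at the centre of the underside, z up, axes as the dock's when seated. Black foot 24 mm high, up to 76 mm wide; on it an orange block 48 mm wide (y), 100 mm long, 24 to 64 mm over the underside: grip this across y from above, fingertips at least 32 mm over the underside to clear the dock's lips.
- tray_yellow: The yellow open tray where the pack goes, fixed: 130 x 170 x 35 mm outside (along its x, y, z), walls and floor 5 mm thick (inside 120 x 160 mm). Origin at the centre of its underside, z up. Its place may be swapped with that of the blue tray.
- tray_blue: A blue tray of the same size and origin, fixed, with a steel offcut in it: not for the pack.
- offcut: Dark steel angle offcut 90 x 50 x 56 mm lying in the blue tray: leave it. Origin at the centre of its underside.
- grinder: Green angle grinder, 325 mm long, 70 mm high, lying at the far left: leave it. Origin under its middle, x along its length.
- spray: Red spray can, 64 mm in diameter, 180 mm high, standing at the far side: leave it. Origin at the centre of its underside.
- wirebrush: Wooden wire brush, 210 x 26 x 30 mm, lying to the near left: leave it. Origin under its middle, x along its length.
- hammer: Hammer 270 mm long lying on the right: leave it. Origin under its middle, x along its length.
- tape: Yellow tape measure 70 x 35 x 65 mm standing on the right: leave it. Origin at the centre of its underside.
- jar: Glass jar 70 mm in diameter, 90 mm high, standing to the left of the dock: leave it. Origin at the centre of its underside.
Things that resemble listed ones, but are neither listed nor needed, are in the scene too. Of the things like the tray_yellow, leave any that is white; of the rest the smaller one is meant. Of the things shaped like the pack, the black one is meant.

How it is judged:
By the outcome, as a careful person would: the job done as asked, in the order asked, and still so for the second after the job is handed in, with the robot touching nothing.
It also fails if it takes over 58 s, if anything falls off the work surface, if the arm or the gripper's body presses on something with over 40 N, if the wrist force passes 120 N, or if a joint passes its speed limit or range.

## Working session

There is one attempt and no reset: what is moved stays moved. The work goes in short steps, Python scripts to look and compute and a shell command to move; the robot and the scene stay as the last step left them, time stands still between calls to the robot, and variables do not carry over. Pictures are saved under pics/ and viewed, at most 10 in all, crops included, and the job is handed in when it is done.

```bash
mkdir -p pics
python3 - <<'E'
from bench import status, vision, r
import cv2,numpy as np,pickle
o=status.get_obs(); print({k:np.round(v,3) for k,v in o.items()})
F={n:vision.grab_frame(n) for n in("scene","side","wrist")}
pickle.dump(F,open('f0.pkl','wb'))
for n,f in F.items():
    cv2.imwrite(f'pics/{n}0.png',f['img']); print(n,f['fovy'],f['cx'],f['cy'],f['distortion'],np.round(f['world_from_camera'],3).tolist())
E
```

```text
{'clock': np.float64(0.0), 'joints': array([ 1.137,  0.478,  0.022,  1.556, -0.011,  1.109, -0.083]), 'qvel': array([ 0.002,  0.   , -0.001, -0.   ,  0.001,  0.002, -0.001]), 'tau': array([-1.0000e-03, -5.9645e+01,  1.6070e+00, -2.8119e+01,  1.3000e-02,
        9.0000e-03, -0.0000e+00]), 'tcp_pos': array([ 0.216, -0.639,  0.23 ]), 'orientation': array([-3.098e+00, -5.090e-01,  1.000e-03]), 'contact_force': array([ 1.34 ,  0.078, -0.265]), 'moment': array([0.011, 0.047, 0.019]), 'gripper_force': np.float64(0.0), 'grip_width': np.float64(0.086)}
scene 57.15235101454929 256.44100669478155 192.15074588173442 [-0.10091551  0.          0.          0.          0.        ] [[-0.843, -0.381, 0.38, 0.907], [0.538, -0.578, 0.613, 0.74], [-0.014, 0.721, 0.693, 0.838], [0.0, 0.0, 0.0, 1.0]]
side 44.98136964671553 242.0562743013839 189.3316423757972 [0.03442906 0.         0.         0.         0.        ] [[-0.777, 0.405, -0.481, -0.295], [-0.629, -0.487, 0.606, 1.015], [0.011, 0.774, 0.633, 1.1], [0.0, 0.0, 0.0, 1.0]]
wrist 70.05983586433841 259.14015218861664 189.33942434401973 [-0.01805281  0.          0.          0.          0.        ] [[0.32, 0.898, 0.301, 0.293], [-0.947, 0.304, 0.101, -0.613], [-0.001, -0.318, 0.948, 0.373], [0.0, 0.0, 0.0, 1.0]]
```

View pics/scene0.png

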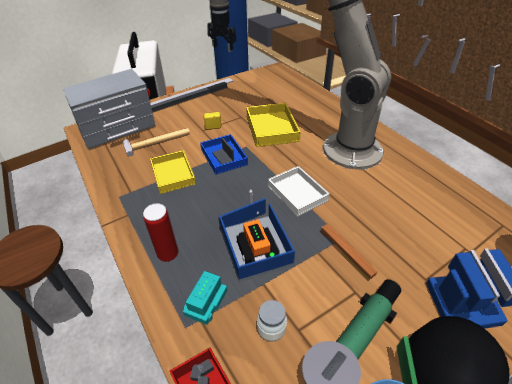

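View pics/side0.png

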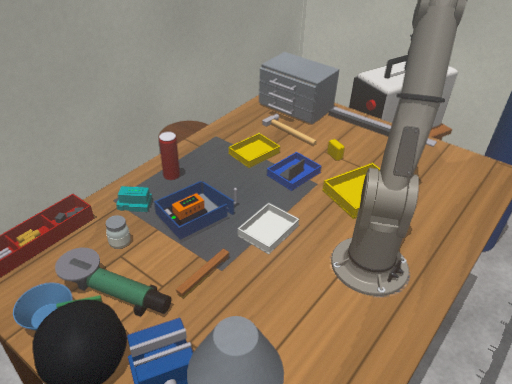

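The scene view shows the dock at about (257,240) with the orange pack at (258,236) and the handle bar near (251,195). The smaller yellow tray is at (172,172), the larger one at (273,124), a white tray at (298,190) and a turquoise decoy pack at (205,297). In the side view the dock is at (193,208), the handle at (235,197) and the small yellow tray at (254,150).

```bash
cat > h.py <<'E'
import numpy as np,cv2,pickle
def K(f):
    fl=f['img'].shape[0]/2/np.tan(np.radians(f['fovy'])/2)
    return np.array([[fl,0,f['cx']],[0,fl,f['cy']],[0,0,1.]])
def ray(f,px):
    p=cv2.undistortPoints(np.array(px,float).reshape(-1,1,2),K(f),np.array(f['distortion']))[:,0]
    d=np.c_[p[:,0],-p[:,1],-np.ones(len(p))]; T=np.array(f['world_from_camera'])
    return T[:3,3],d@T[:3,:3].T
def plane(f,px,z):
    c,d=ray(f,px); return c+d*((z-c[2])/d[:,2])[:,None]
def tri(fs,pxs):
    A=np.zeros((3,3));b=np.zeros(3);L=[]
    for f,p in zip(fs,pxs):
        c,d=ray(f,[p]);d=d[0]/np.linalg.norm(d[0]);P=np.eye(3)-np.outer(d,d);A+=P;b+=P@c;L.append((c,P))
    x=np.linalg.solve(A,b); return x,max(np.linalg.norm(P@(x-c)) for c,P in L)
def proj(f,X):
    T=np.linalg.inv(np.array(f['world_from_camera']));X=np.atleast_2d(X)@T[:3,:3].T+T[:3,3]
    X=X*[1,-1,-1]; return cv2.projectPoints(X,np.zeros(3),np.zeros(3),K(f),np.array(f['distortion']))[0][:,0]
E
python3 - <<'E'
from h import *
F=pickle.load(open('f0.pkl','rb'))
a=cv2.resize(F['scene']['img'][180:285,205:305],None,fx=4,fy=4,interpolation=cv2.INTER_CUBIC)
b=cv2.resize(F['side']['img'][170:250,145:245],None,fx=4,fy=4,interpolation=cv2.INTER_CUBIC)
o=np.zeros((420,800,3),np.uint8);o[:,:400]=a;o[:320,400:]=b
cv2.imwrite('pics/dock0.png',o)
for n,f in F.items():
    h=cv2.cvtColor(f['img'],cv2.COLOR_BGR2HSV)
    for nm,lo,hi in(('yellow',(22,120,90),(32,255,255)),('orange',(5,150,120),(14,255,255))):
        c=cv2.findContours(cv2.inRange(h,lo,hi),0,2)[0]
        for k in c:
            if cv2.contourArea(k)>80: print(n,nm,cv2.contourArea(k),np.round(cv2.boxPoints(cv2.minAreaRect(k))).tolist())
E
```

```text
scene yellow 1282.5 [[150.0, 158.0], [187.0, 148.0], [196.0, 184.0], [159.0, 194.0]]
scene yellow 224.5 [[203.0, 113.0], [219.0, 111.0], [221.0, 127.0], [205.0, 129.0]]
scene yellow 1701.0 [[246.0, 107.0], [295.0, 100.0], [300.0, 141.0], [251.0, 147.0]]
scene orange 467.5 [[322.0, 227.0], [328.0, 222.0], [378.0, 272.0], [372.0, 277.0]]
scene orange 513.0 [[243.0, 223.0], [260.0, 217.0], [271.0, 250.0], [254.0, 256.0]]
side yellow 1330.5 [[315.0, 199.0], [340.0, 147.0], [381.0, 166.0], [355.0, 219.0]]
side yellow 234.0 [[326.0, 157.0], [329.0, 138.0], [345.0, 141.0], [341.0, 160.0]]
side yellow 1028.5 [[226.0, 147.0], [269.0, 126.0], [282.0, 151.0], [239.0, 173.0]]
side orange 367.0 [[176.0, 289.0], [224.0, 247.0], [229.0, 253.0], [180.0, 294.0]]
side orange 163.0 [[170.0, 205.0], [198.0, 191.0], [206.0, 206.0], [178.0, 220.0]]
wrist yellow 13489.0 [[-83.0, 144.0], [0.0, 17.0], [126.0, 99.0], [43.0, 226.0]]
wrist orange 2430.0 [[430.0, 118.0], [451.0, 100.0], [528.0, 189.0], [507.0, 207.0]]
wrist orange 369.5 [[455.0, 70.0], [493.0, 33.0], [500.0, 40.0], [463.0, 78.0]]
```

View pics/dock0.png

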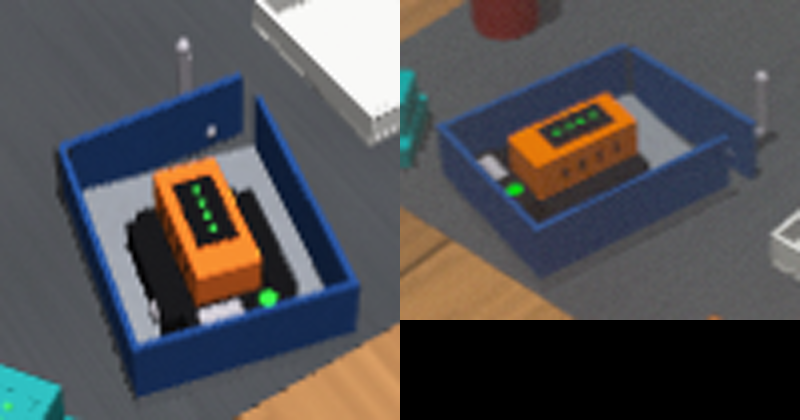

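The crop shows the door slightly ajar, hinged at its left end in the scene view (about 221,217). Its free edge is near (265,199) and the tip of the handle bar is at about (251,190.5). The side view has the bar tip at (235,189).

Run:
```python
from h import *
F=pickle.load(open('f0.pkl','rb'));s,d=F['scene'],F['side']
np.set_printoptions(precision=4,suppress=True)
S=[(239.2,267.8),(294.2,251.5),(269.3,204.2),(220.3,217)]
D=[(155,202),(180,227),(226.7,205),(202,181.5)]
print('z70 scene',plane(s,S,.07)[:,:2].tolist()); print('z70 side',plane(d,D,.07)[:,:2].tolist())
# correspondence by nearest
A=plane(s,S,.07);B=plane(d,D,.07)
for i,a in enumerate(A):
    j=np.argmin(np.linalg.norm(B-a,axis=1)); print('wall',i,j,*tri([s,d],[S[i],D[j]]))
print('handle top',*tri([s,d],[(250.6,190.8),(235.2,189)]))
# pack top corners
P=[(243.3,223.5),(257.8,219.7),(270.7,245),(254.3,250.5)]  # scene crop/4
Q=[(172.2,203),(180,212.5),(204,201),(197.2,193)]
A=plane(s,P,.079);B=plane(d,Q,.079);print('pack',A[:,:2].tolist(),B[:,:2].tolist())
for i,a in enumerate(A):
    j=np.argmin(np.linalg.norm(B-a,axis=1)); print('pk',i,j,*tri([s,d],[P[i],Q[j]]))
# yellow tray hull quads
for n,f,box in(('scene',s,(145,145,200,198)),('side',d,(222,122,286,176))):
    h=cv2.cvtColor(f['img'],cv2.COLOR_BGR2HSV);m=cv2.inRange(h,(20,90,60),(34,255,255))
    x0,y0,x1,y1=box;mm=np.zeros_like(m);mm[y0:y1,x0:x1]=m[y0:y1,x0:x1]
    hu=cv2.convexHull(np.vstack(cv2.findContours(mm,0,2)[0]));q=cv2.approxPolyDP(hu,3,True)[:,0]
    print(n,q.tolist(),plane(f,q,.035)[:,:2].tolist())
```

```text
z70 scene [[0.6748357598575653, 0.2732201926765681], [0.5248083547244344, 0.30930159554814396], [0.48147457906293617, 0.12591038393719112], [0.6312313112395564, 0.09024142204024632]]
z70 side [[0.67041021159957, 0.27041963165688787], [0.5196198635468726, 0.3030459903353503], [0.474258236729063, 0.1275247441202736], [0.6246992862115366, 0.08699074961539799]]
wall 0 0 [0.6734 0.2694 0.0662] 0.0013520263980419168
wall 1 1 [0.5218 0.3038 0.066 ] 0.002883255285709176
wall 2 2 [0.4786 0.1221 0.0645] 0.00048731590297914674
wall 3 3 [0.6289 0.0838 0.0645] 0.0013410554035488786
handle top [0.5012 0.0503 0.0767] 0.00019412385254859572
pack [[0.5913296707508401, 0.155936832136492], [0.5489311628122837, 0.16643732151879476], [0.5691712399497567, 0.262214710194122], [0.6159522346915668, 0.25349880888676823]] [[0.6141829610583406, 0.24388692084747654], [0.5606911241820992, 0.2609121834790403], [0.5395150377745745, 0.1685398995053924], [0.5859770622205629, 0.152426485343076]]
pk 0 3 [0.589  0.1507 0.0746] 0.001497962832841642
pk 1 2 [0.5457 0.1617 0.0718] 0.0006136652511499158
pk 2 1 [0.5659 0.257  0.0723] 0.0008415944374411657
pk 3 0 [0.6141 0.2476 0.0772] 0.004037794363130432
scene [[183, 150], [195, 184], [160, 193], [150, 158]] [[0.5750057577454641, -0.3199280283792987], [0.6190743739531743, -0.11967310334909675], [0.7364484339598192, -0.14437001178496434], [0.6987816040338521, -0.3445900262915047]]
side [[280, 123], [278, 153], [250, 167], [228, 153], [228, 147]] [[0.6748536779553915, -0.4683508635223119], [0.5474157411639817, -0.2750099198154561], [0.5754079872987826, -0.12892820366958047], [0.7012793715956992, -0.1463320017098837], [0.7288899843961609, -0.1788732277888474]]
```

```bash
cat > go.py <<'E'
import sys,json,numpy as np
from scipy.spatial.transform import Rotation as R
from bench import status
# args: "x,y,z,heading_deg" ... heading = world direction of tool x, tool pointing down
o=status.get_obs();p=np.array(o['tcp_pos']);T=R.from_rotvec(o['orientation'])
x=T.as_matrix()[:,0];print('at',np.round(p,4),'head',round(np.degrees(np.arctan2(x[1],x[0])),2),'F',np.round(o['contact_force'],1),'w',round(float(o['grip_width']),4),'t',round(float(o['clock']),2),'q',np.round(o['joints'],2))
for a in sys.argv[1:]:
    v=list(map(float,a.split(',')));h=np.radians(v[3]);X=np.array([np.cos(h),np.sin(h),0]);Z=np.array([0,0,-1.])
    G=R.from_matrix(np.c_[X,np.cross(Z,X),Z])
    d=T.inv().apply(np.array(v[:3])-p);w=(T.inv()*G).as_rotvec()
    print(json.dumps({"dp":np.round(d,4).tolist(),"delta_rot":np.round(w,4).tolist()}), 'rows>=%.1f'%max(np.linalg.norm(d)/.0625,np.linalg.norm(w)/.1867))
E
python3 go.py 0.45,-0.38,0.26,50 0.50,-0.02,0.26,87
```

```text
at [ 0.2159 -0.6391  0.2306] head 18.66 F [ 0.  -0.2 -0.1] w 0.0856 t 0.15 q [ 1.14  0.48  0.02  1.56 -0.01  1.11 -0.08]
{"dp": [0.3047, -0.1705, -0.0292], "delta_rot": [-0.0014, -0.0003, -0.5469]} rows>=5.6
{"dp": [0.4673, -0.4956, -0.0288], "delta_rot": [-0.0013, -0.0008, -1.1927]} rows>=10.9
```

```bash
python3 -m handwheel '[{"dp":[0.305,-0.17,-0.029],"delta_rot":[0,0,-0.55]},{"dp":[0.305,-0.17,-0.029],"delta_rot":[0,0,-0.55]},{"dp":[0.305,-0.17,-0.029],"delta_rot":[0,0,-0.55]},{"dp":[0.305,-0.17,-0.029],"delta_rot":[0,0,-0.55]},{"dp":[0.305,-0.17,-0.029],"delta_rot":[0,0,-0.55]},{"dp":[0.305,-0.17,-0.029],"delta_rot":[0,0,-0.55]},{"dp":[0.467,-0.496,-0.029],"delta_rot":[0,0,-1.19]},{"dp":[0.467,-0.496,-0.029],"delta_rot":[0,0,-1.19]},{"dp":[0.467,-0.496,-0.029],"delta_rot":[0,0,-1.19]},{"dp":[0.467,-0.496,-0.029],"delta_rot":[0,0,-1.19]},{"dp":[0.467,-0.496,-0.029],"delta_rot":[0,0,-1.19]},{"dp":[0.467,-0.496,-0.029],"delta_rot":[0,0,-1.19]}]' 1
python3 -m handwheel '[{"dp":[0,0,0],"delta_rot":[0,0,0]},{"dp":[0,0,0],"delta_rot":[0,0,0]},{"dp":[0,0,0],"delta_rot":[0,0,0]}]'
python3 go.py 0.50,-0.02,0.26,87
python3 - <<'E'
from h import *
from bench import vision
f=vision.grab_frame('wrist');pickle.dump(f,open('w1.pkl','wb'));cv2.imwrite('pics/w1.png',f['img'])
E
```

```text
clock: 1.65
tcp_pos: [0.4996, -0.0176, 0.2604]
orientation: [2.28, 2.161, 0.0]
contact_force: [2.0, -0.2, 0.6]
grip_width: 0.0854
gripper_force: 0.0
clock: 2.02
tcp_pos: [0.4996, -0.0219, 0.2601]
orientation: [2.285, 2.156, -0.001]
contact_force: [0.2, 0.1, -0.5]
grip_width: 0.085
gripper_force: 0.0
at [ 0.4996 -0.0219  0.2601] head 86.69 F [ 0.2  0.1 -0.5] w 0.085 t 2.02 q [ 0.39  0.2  -0.54  1.9   0.12  1.07 -0.25]
{"dp": [0.0019, 0.0003, 0.0001], "delta_rot": [-0.0005, 0.0006, -0.0055]} rows>=0.0
```

View pics/w1.png

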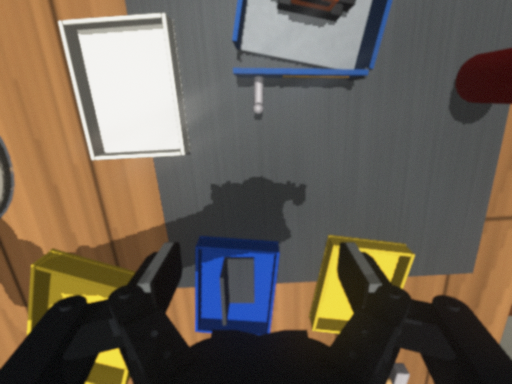

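The wrist view shows the door top edge from (235,71) to (368,73), the handle from (258,78) to (258,112), and the small yellow tray at about (360,285). The blue tray with the offcut is at (237,285).

Run:
```python
from h import *
np.set_printoptions(precision=4,suppress=True)
F=pickle.load(open('f0.pkl','rb'));s,d=F['scene'],F['side'];w=pickle.load(open('w1.pkl','rb'))
print(proj(w,[[.5012,.0503,.081],[.5012,.0503,.024],[.629,.084,.066],[.629,.084,.07]]))
print('top on z81',plane(w,[(258.3,109)],.079),plane(s,[(250.6,190.8)],.079),plane(d,[(235.2,189)],.079))
print('3view',tri([s,d,w],[(250.6,190.8),(235.2,189),(258.3,109)]))
print('door edge',plane(w,[(235,71.5),(368,73)],.066))
h=cv2.cvtColor(w['img'],cv2.COLOR_BGR2HSV);m=cv2.inRange(h,(20,90,60),(34,255,255));m[:, :310]=0;m[350:]=0
q=cv2.approxPolyDP(cv2.convexHull(np.vstack(cv2.findContours(m,0,2)[0])),4,True)[:,0];print(q.tolist(),plane(w,q,.035))
```

```text
[[256.9379 106.6069]
 [257.264  105.2326]
 [367.6859  68.781 ]
 [369.0253  68.4313]]
top on z81 [[0.5026 0.0475 0.079 ]] [[0.5025 0.0526 0.079 ]] [[0.4995 0.0522 0.079 ]]
3view (array([0.5018, 0.0486, 0.0754]), np.float64(0.001455465508698444))
door edge [[0.4785 0.0895 0.066 ]
 [0.6296 0.0795 0.066 ]]
[[404, 243], [415, 256], [402, 289], [339, 334], [312, 330], [310, 312], [328, 235]] [[ 0.7124 -0.1623  0.035 ]
 [ 0.7323 -0.1864  0.035 ]
 [ 0.719  -0.2474  0.035 ]
 [ 0.62   -0.3356  0.035 ]
 [ 0.5731 -0.3236  0.035 ]
 [ 0.5695 -0.2845  0.035 ]
 [ 0.5961 -0.1415  0.035 ]]
```

```bash
python3 go.py 0.502,0.048,0.15,86.2 0.502,0.048,0.042,86.2
```

```text
at [ 0.4996 -0.0218  0.2601] head 86.68 F [-0.6 -0.7 -0.1] w 0.0855 t 2.08 q [ 0.39  0.2  -0.54  1.9   0.12  1.07 -0.25]
{"dp": [0.0699, -0.0016, 0.1101], "delta_rot": [-0.0004, 0.0004, 0.0084]} rows>=2.1
{"dp": [0.0699, -0.0015, 0.2181], "delta_rot": [-0.0004, 0.0004, 0.0084]} rows>=3.7
```

```bash
python3 -m handwheel '[{"dp":[0.07,-0.0015,0.11],"delta_rot":[0,0,0.008]},{"dp":[0.07,-0.0015,0.11],"delta_rot":[0,0,0.008]},{"dp":[0.07,-0.0015,0.11],"delta_rot":[0,0,0.008]},{"dp":[0.07,-0.0015,0.11],"delta_rot":[0,0,0.008]},{"dp":[0.07,-0.0015,0.15],"delta_rot":[0,0,0.008]},{"dp":[0.07,-0.0015,0.19],"delta_rot":[0,0,0.008]},{"dp":[0.07,-0.0015,0.218],"delta_rot":[0,0,0.008]},{"dp":[0.07,-0.0015,0.218],"delta_rot":[0,0,0.008]},{"dp":[0.07,-0.0015,0.218],"delta_rot":[0,0,0.008]}]'
python3 -m handwheel '[{"dp":[0,0,0],"delta_rot":[0,0,0]},{"dp":[0,0,0],"delta_rot":[0,0,0]},{"dp":[0,0,0],"delta_rot":[0,0,0]},{"dp":[0,0,0],"delta_rot":[0,0,0]},{"dp":[0,0,0],"delta_rot":[0,0,0]},{"dp":[0,0,0],"delta_rot":[0,0,0]},{"dp":[0,0,0],"delta_rot":[0,0,0]},{"dp":[0,0,0],"delta_rot":[0,0,0]}]' 0 30
```

```text
clock: 3.2
tcp_pos: [0.5038, 0.0492, 0.0441]
orientation: [2.29, 2.147, 0.003]
contact_force: [-0.0, -0.4, -0.4]
grip_width: 0.0855
gripper_force: 0.0
clock: 4.2
tcp_pos: [0.5022, 0.0499, 0.0425]
orientation: [2.29, 2.15, 0.0]
contact_force: [-1.2, 0.7, 6.2]
grip_width: 0.0108
gripper_force: 29.2
```

```bash
python3 - <<'E' | xargs python3 go.py
import numpy as np
H=np.array([.6296,.0805]);r=np.array([.502,.049])-H
for t in np.arange(1,11)*.16:
    c,s=np.cos(t),np.sin(t);p=H+[c*r[0]-s*r[1],s*r[0]+c*r[1]]
    print('%.4f,%.4f,0.042,%.2f'%(p[0],p[1],86.2+np.degrees(t)))
E
```

```text
at [0.5022 0.0499 0.0425] head 86.39 F [-1.2  0.7  6.2] w 0.0108 t 4.2 q [ 0.16  0.52 -0.47  2.08  0.39  0.63 -0.64]
{"dp": [-0.0203, 0.0077, 0.0005], "delta_rot": [0.0002, 0.0001, -0.1567]} rows>=0.8
{"dp": [-0.0383, 0.0186, 0.0005], "delta_rot": [0.0002, 0.0001, -0.3166]} rows>=1.7
{"dp": [-0.0544, 0.0323, 0.0005], "delta_rot": [0.0002, 0.0001, -0.4766]} rows>=2.6
{"dp": [-0.068, 0.0483, 0.0005], "delta_rot": [0.0002, 0.0001, -0.6367]} rows>=3.4
{"dp": [-0.0789, 0.0662, 0.0005], "delta_rot": [0.0002, 0.0001, -0.7967]} rows>=4.3
{"dp": [-0.0868, 0.0856, 0.0005], "delta_rot": [0.0002, 0.0002, -0.9566]} rows>=5.1
{"dp": [-0.0915, 0.1062, 0.0005], "delta_rot": [0.0002, 0.0002, -1.1166]} rows>=6.0
{"dp": [-0.0929, 0.1271, 0.0005], "delta_rot": [0.0002, 0.0002, -1.2767]} rows>=6.8
{"dp": [-0.0909, 0.148, 0.0005], "delta_rot": [0.0002, 0.0002, -1.4367]} rows>=7.7
{"dp": [-0.0856, 0.1683, 0.0005], "delta_rot": [0.0002, 0.0002, -1.5966]} rows>=8.6
```

```bash
python3 -m handwheel '[{"dp":[-0.020,0.008,0],"delta_rot":[0,0,-0.16]},{"dp":[-0.038,0.019,0],"delta_rot":[0,0,-0.32]},{"dp":[-0.054,0.032,0],"delta_rot":[0,0,-0.48]},{"dp":[-0.068,0.048,0],"delta_rot":[0,0,-0.64]},{"dp":[-0.079,0.066,0],"delta_rot":[0,0,-0.80]}]'; python3 go.py
```

```text
clock: 4.82
tcp_pos: [0.564, -0.0328, 0.0426]
orientation: [1.264, 2.875, 0.003]
contact_force: [1.6, 4.3, -0.9]
grip_width: 0.0109
gripper_force: 29.7
at [ 0.564  -0.0328  0.0426] head 132.54 F [ 1.6  4.3 -0.9] w 0.0109 t 4.83 q [ 0.44  0.63 -0.65  1.93  0.54  0.76  0.23]
```

```bash
python3 -m handwheel '[{"dp":[-0.020,0.008,0],"delta_rot":[0,0,-0.16]},{"dp":[-0.038,0.019,0],"delta_rot":[0,0,-0.32]},{"dp":[-0.054,0.032,0],"delta_rot":[0,0,-0.48]},{"dp":[-0.068,0.048,0],"delta_rot":[0,0,-0.64]},{"dp":[-0.079,0.066,0],"delta_rot":[0,0,-0.80]},{"dp":[-0.079,0.066,0],"delta_rot":[0,0,-0.80]},{"dp":[-0.079,0.066,0],"delta_rot":[0,0,-0.80]}]'; python3 -m handwheel '[{"dp":[0,0,0],"delta_rot":[0,0,0]},{"dp":[0,0,0],"delta_rot":[0,0,0]},{"dp":[0,0,0],"delta_rot":[0,0,0]},{"dp":[0,0,0],"delta_rot":[0,0,0]}]' 0.5;  python3 go.py
python3 - <<'E'
from h import *
from bench import vision
f=vision.grab_frame('scene');g=vision.grab_frame('side');
cv2.imwrite('pics/s2.png',cv2.resize(np.hstack([f['img'][100:320,130:390],g['img'][100:320,130:390]]),(780,330)))
E
```

```text
clock: 5.7
tcp_pos: [0.6651, -0.0454, 0.0426]
orientation: [0.054, 3.141, 0.004]
contact_force: [-0.7, 3.1, 3.9]
grip_width: 0.0112
gripper_force: 30.3
clock: 6.2
tcp_pos: [0.6648, -0.0476, 0.0422]
orientation: [-0.054, -3.141, 0.0]
contact_force: [0.4, -0.9, -0.3]
grip_width: 0.0431
gripper_force: 0.0
at [ 0.6648 -0.0476  0.0422] head 178.04 F [ 0.4 -0.9 -0.3] w 0.0431 t 6.2 q [ 0.51  0.82 -0.8   1.67  0.69  0.96  0.99]
```

View pics/s2.png

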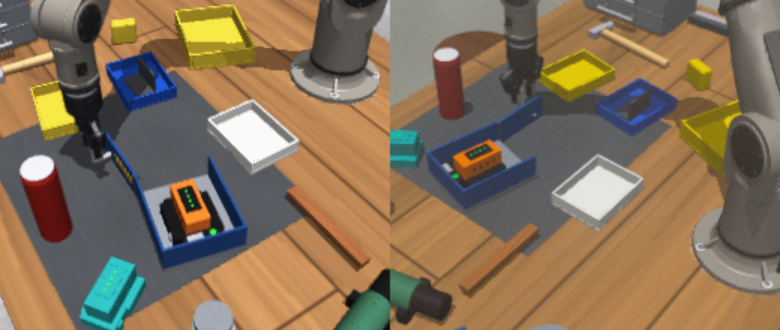

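The door now stands wide open (about 1.75 rad), the fingers have let go of the handle, and nothing else has moved. In the left-hand view the pack is at about (190,210).

```bash
python3 go.py 0.665,-0.048,0.18,178 0.585,0.22,0.26,76.6
```

```text
at [ 0.6649 -0.0475  0.0423] head 178.05 F [-0.   0.2 -0.8] w 0.0423 t 6.3 q [ 0.51  0.82 -0.8   1.67  0.69  0.96  0.99]
{"dp": [-0.0001, -0.0006, -0.1377], "delta_rot": [-0.0002, 0.0, 0.0009]} rows>=2.2
{"dp": [0.089, 0.2646, -0.2177], "delta_rot": [-0.0001, 0.0002, 1.7706]} rows>=9.5
```

```bash
python3 -m handwheel '[{"dp":[0,0,-0.03],"delta_rot":[0,0,0]},{"dp":[0,0,-0.08],"delta_rot":[0,0,0]},{"dp":[0,0,-0.138],"delta_rot":[0,0,0]},{"dp":[0.089,0.265,-0.218],"delta_rot":[0,0,1.77]},{"dp":[0.089,0.265,-0.218],"delta_rot":[0,0,1.77]},{"dp":[0.089,0.265,-0.218],"delta_rot":[0,0,1.77]},{"dp":[0.089,0.265,-0.218],"delta_rot":[0,0,1.77]},{"dp":[0.089,0.265,-0.218],"delta_rot":[0,0,1.77]},{"dp":[0.089,0.265,-0.218],"delta_rot":[0,0,1.77]},{"dp":[0.089,0.265,-0.218],"delta_rot":[0,0,1.77]},{"dp":[0.089,0.265,-0.218],"delta_rot":[0,0,1.77]},{"dp":[0.089,0.265,-0.218],"delta_rot":[0,0,1.77]}]'
python3 -m handwheel '[{"dp":[0,0,0],"delta_rot":[0,0,0]},{"dp":[0,0,0],"delta_rot":[0,0,0]},{"dp":[0,0,0],"delta_rot":[0,0,0]},{"dp":[0,0,0],"delta_rot":[0,0,0]}]' 1
python3 go.py
python3 - <<'E'
from h import *
from bench import vision
f=vision.grab_frame('wrist');pickle.dump(f,open('w2.pkl','wb'));cv2.imwrite('pics/w2.png',f['img'])
E
```

```text
clock: 7.8
tcp_pos: [0.5847, 0.2207, 0.2603]
orientation: [2.388, 2.041, -0.0]
contact_force: [-0.8, 0.3, 0.3]
grip_width: 0.0426
gripper_force: 0.0
clock: 8.3
tcp_pos: [0.585, 0.2204, 0.2602]
orientation: [-2.381, -2.049, 0.0]
contact_force: [-0.2, -0.6, -0.9]
grip_width: 0.0856
gripper_force: 0.0
at [0.585  0.2204 0.2602] head 81.42 F [-0.2 -0.6 -0.9] w 0.0856 t 8.3 q [-0.    0.44 -0.62  1.62  0.27  1.17 -0.83]
```

View pics/w2.png

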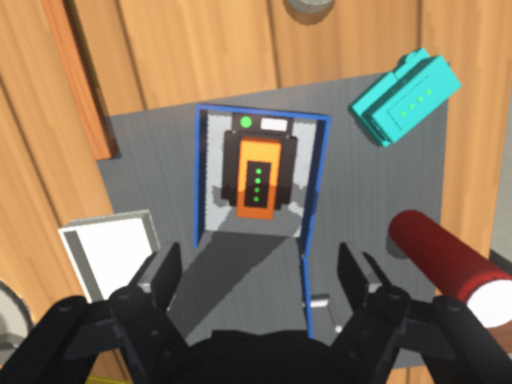

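The view shows the pack with its orange block from about (242,138) to (275,218), between the walls whose back corners are at (197,104) and (329,115). The open door runs from (305,250) to (310,335), with the spray can at right (450,265).

```bash
cat > pk.py <<'E'
from h import *
import sys
np.set_printoptions(precision=4,suppress=True)
w=pickle.load(open(sys.argv[1],'rb'));z=float(sys.argv[2])
h=cv2.cvtColor(w['img'],cv2.COLOR_BGR2HSV);m=cv2.inRange(h,(5,150,90),(16,255,255))
c=max([k for k in cv2.findContours(m,0,2)[0] if 150<cv2.minAreaRect(k)[0][0]<420],key=cv2.contourArea)
hu=cv2.convexHull(c);b=cv2.boxPoints(cv2.minAreaRect(hu));print('area',cv2.contourArea(c),'rect px',b.tolist())
q=cv2.approxPolyDP(hu,3,True)[:,0];print('poly',q.tolist());P=plane(w,q,z);print(P[:,:2])
f=c[:,0].astype(float)
P=plane(w,f,z)[:,:2];r=cv2.minAreaRect(P.astype(np.float32)*1000);print('metric rect',r)
V=m[:];row=[ (y,np.where(m[y,180:360])[0]) for y in range(int(b[:,1].min())+3,int(b[:,1].max())-2,8)]
for y,x in row:
    e=plane(w,[(180+x.min()-.5,y),(180+x.max()+.5,y)],z); print(y,180+x.min(),180+x.max(),e[:,:2].ravel(),np.linalg.norm(e[1]-e[0]))
E
python3 pk.py w2.pkl 0.079
python3 - <<'E'
from h import *
w=pickle.load(open('w2.pkl','rb'))
print(plane(w,[(197,104),(329,115)],.07),proj(w,[.585,.22,.079]))
E
```

```text
area 3060.5 rect px [[233.80490112304688, 215.79190063476562], [240.60220336914062, 135.923583984375], [281.6453552246094, 139.4166259765625], [274.8480529785156, 219.28494262695312]]
poly [[244, 137], [275, 139], [280, 144], [271, 218], [237, 215], [240, 143]]
[[0.5731 0.2607]
 [0.6087 0.253 ]
 [0.6138 0.2463]
 [0.5903 0.1533]
 [0.5477 0.164 ]
 [0.5673 0.2545]]
metric rect ((580.6969604492188, 207.14083862304688), (102.71875762939453, 50.25449752807617), 75.80078887939453)
138 243 265 [0.5712 0.2599 0.5979 0.2558] 0.026972083928143306
146 240 280 [0.5661 0.2511 0.6141 0.2439] 0.04852331144996892
154 240 280 [0.5645 0.2417 0.6129 0.2344] 0.04897225160054078
162 239 279 [0.5616 0.2322 0.6105 0.2249] 0.0494308630124517
170 238 278 [0.5587 0.2226 0.608  0.2152] 0.049899721188742634
178 238 277 [0.5569 0.2127 0.6055 0.2053] 0.04915018618132058
186 237 277 [0.5539 0.2027 0.6042 0.1951] 0.05086952838802655
194 237 275 [0.5521 0.1923 0.6004 0.185 ] 0.04886475793079012
202 236 275 [0.5489 0.1819 0.599  0.1743] 0.05061866514194519
210 237 272 [0.5482 0.1709 0.5937 0.1641] 0.04601722218845334
[[0.52480761 0.30537347 0.07      ]
 [0.67560388 0.27008459 0.07      ]] [[259.20030243 168.94124875]]
```

```bash
python3 go.py 0.5805,0.207,0.13,76.6 0.5805,0.207,0.052,76.6
```

```text
at [0.585  0.2205 0.2602] head 81.41 F [-0.3 -0.3 -0.6] w 0.0856 t 8.35 q [-0.    0.44 -0.62  1.62  0.27  1.17 -0.83]
{"dp": [-0.014, -0.0024, 0.1302], "delta_rot": [-0.0001, -0.0, 0.084]} rows>=2.1
{"dp": [-0.014, -0.0024, 0.2082], "delta_rot": [-0.0001, -0.0, 0.084]} rows>=3.3
```

```bash
python3 -m handwheel '[{"dp":[-0.014,-0.0025,0.06],"delta_rot":[0,0,0.084]},{"dp":[-0.014,-0.0025,0.11],"delta_rot":[0,0,0.084]},{"dp":[-0.014,-0.0025,0.13],"delta_rot":[0,0,0.084]},{"dp":[-0.014,-0.0025,0.13],"delta_rot":[0,0,0.084]},{"dp":[-0.014,-0.0025,0.15],"delta_rot":[0,0,0.084]},{"dp":[-0.014,-0.0025,0.17],"delta_rot":[0,0,0.084]},{"dp":[-0.014,-0.0025,0.19],"delta_rot":[0,0,0.084]},{"dp":[-0.014,-0.0025,0.208],"delta_rot":[0,0,0.084]},{"dp":[-0.014,-0.0025,0.208],"delta_rot":[0,0,0.084]},{"dp":[-0.014,-0.0025,0.208],"delta_rot":[0,0,0.084]}]'
python3 -m handwheel '[{"dp":[0,0,0],"delta_rot":[0,0,0]},{"dp":[0,0,0],"delta_rot":[0,0,0]},{"dp":[0,0,0],"delta_rot":[0,0,0]},{"dp":[0,0,0],"delta_rot":[0,0,0]},{"dp":[0,0,0],"delta_rot":[0,0,0]},{"dp":[0,0,0],"delta_rot":[0,0,0]}]' 0 90
python3 go.py
```

```text
clock: 9.6
tcp_pos: [0.5807, 0.2074, 0.0526]
orientation: [2.466, 1.946, 0.001]
contact_force: [0.5, 0.1, -0.7]
grip_width: 0.0852
gripper_force: 0.0
clock: 10.35
tcp_pos: [0.5812, 0.2074, 0.0533]
orientation: [2.466, 1.946, 0.003]
contact_force: [-0.4, -1.1, 6.0]
grip_width: 0.0465
gripper_force: 93.8
at [0.5812 0.2074 0.0533] head 76.56 F [-0.4 -1.1  6. ] w 0.0465 t 10.35 q [-0.07  0.65 -0.51  1.8   0.42  0.8  -1.03]
```

```bash
python3 -m handwheel '[{"dp":[-0.005,0,0],"delta_rot":[0,0,0]},{"dp":[-0.010,0,0],"delta_rot":[0,0,0]},{"dp":[-0.016,0,0],"delta_rot":[0,0,0]},{"dp":[-0.022,0,0],"delta_rot":[0,0,0]},{"dp":[-0.03,0,0],"delta_rot":[0,0,0]}]'
python3 -m handwheel '[{"dp":[-0.010,0,0],"delta_rot":[0,0,0]},{"dp":[-0.02,0,0],"delta_rot":[0,0,0]},{"dp":[-0.03,0,0],"delta_rot":[0,0,0]},{"dp":[-0.04,0,0],"delta_rot":[0,0,0]},{"dp":[-0.05,0,0],"delta_rot":[0,0,0]},{"dp":[-0.06,0,0],"delta_rot":[0,0,0]},{"dp":[-0.07,0,0],"delta_rot":[0,0,0]},{"dp":[-0.08,0,0],"delta_rot":[0,0,0]},{"dp":[-0.08,0,0],"delta_rot":[0,0,0]},{"dp":[-0.08,0,0],"delta_rot":[0,0,0]}]'
python3 - <<'E'
from h import *
from bench import vision
F={n:vision.grab_frame(n) for n in("scene","side")};pickle.dump(F,open('f3.pkl','wb'))
f,g=F['scene'],F['side']
cv2.imwrite('pics/s3.png',cv2.resize(np.hstack([f['img'][100:320,130:390],g['img'][100:320,130:390]]),(780,330)))
E
python3 go.py
```

```text
clock: 10.98
tcp_pos: [0.5748, 0.1827, 0.0535]
orientation: [-2.461, -1.95, -0.011]
contact_force: [1.9, 3.7, 4.9]
grip_width: 0.0462
gripper_force: 97.1
clock: 12.22
tcp_pos: [0.5556, 0.1001, 0.0533]
orientation: [2.466, 1.945, 0.003]
contact_force: [-0.2, 2.5, 8.1]
grip_width: 0.0463
gripper_force: 97.3
at [0.5556 0.1001 0.0533] head 76.53 F [0.7 2.6 7.9] w 0.0464 t 12.32 q [ 0.11  0.58 -0.52  1.93  0.42  0.73 -0.89]
```

View pics/s3.png

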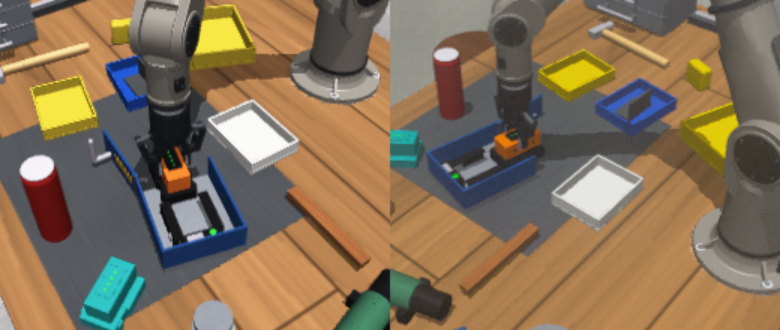

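The pack has slid clear of the rails (it is at about (176,170) on the left), and the dock is empty behind it. The yellow tray is unobstructed at (63,107) on the left and (577,75) on the right.

```bash
python3 -m handwheel '[{"dp":[0,0,-0.01],"delta_rot":[0,0,0]},{"dp":[0,0,-0.03],"delta_rot":[0,0,0]},{"dp":[0,0,-0.06],"delta_rot":[0,0,0]},{"dp":[0,0,-0.09],"delta_rot":[0,0,0]},{"dp":[0,0,-0.12],"delta_rot":[0,0,0]},{"dp":[0,0,-0.15],"delta_rot":[0,0,0]},{"dp":[0,0,-0.15],"delta_rot":[0,0,0]}]'
python3 - <<'E'
from h import *
from bench import vision
F={n:vision.grab_frame(n) for n in("scene","side","wrist")};pickle.dump(F,open('f4.pkl','wb'))
f,g,w=F['scene'],F['side'],F['wrist']
a=cv2.resize(f['img'][140:200,140:205],(390,360),interpolation=cv2.INTER_CUBIC);b=cv2.resize(g['img'][120:180,220:285],(390,360),interpolation=cv2.INTER_CUBIC)
c=cv2.resize(w['img'],(312,234))
o=np.zeros((600,780,3),np.uint8);o[:360,:390]=a;o[:360,390:]=b;o[362:596,:312]=c
cv2.imwrite('pics/t4.png',o)
E
python3 go.py
```

```text
clock: 13.2
tcp_pos: [0.5559, 0.1002, 0.2049]
orientation: [2.464, 1.944, 0.006]
contact_force: [-0.2, -1.1, -3.5]
grip_width: 0.0464
gripper_force: 96.1
at [0.5538 0.0994 0.2011] head 76.55 F [-0.1  0.1 -3.6] w 0.0466 t 13.35 q [ 0.2   0.39 -0.61  1.83  0.26  1.01 -0.76]
```

View pics/t4.png

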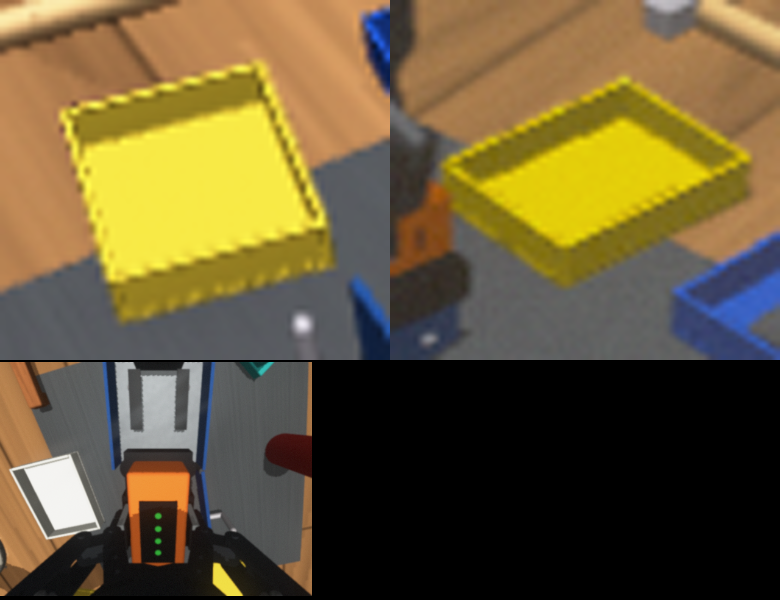

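The crop shows the yellow tray's rim corners. In the scene crop they are at (62,108), (262,62), (328,225) and (110,280); in the side crop, (443,165), (627,80), (750,155) and (565,248). The wrist inset shows the pack held level and square in the gripper.

```bash
python3 - <<'E'
from h import *
np.set_printoptions(precision=4,suppress=True)
F=pickle.load(open('f4.pkl','rb'));s,d=F['scene'],F['side']
u=lambda a,o:(np.array(a,float)+.5)/6-.5+o
S=u([(62,108),(262,62),(328,225),(110,280)],(140,140));D=u([(53,165),(237,80),(360,155),(175,248)],(220,120))
A=plane(s,S,.035);B=plane(d,D,.035);print(A[:,:2],A.mean(0),B[:,:2],B.mean(0))
C=[]
for i,a in enumerate(A):
    j=np.argmin(np.linalg.norm(B-a,axis=1));x,e=tri([s,d],[S[i],D[j]]);C.append(x);print(i,j,x,e)
C=np.array(C);print('mean',C.mean(0))
for X in(A,B,C):
  r=cv2.minAreaRect((X[:,:2]*1000).astype(np.float32));print(r)
E
python3 go.py
```

```text
[[ 0.6982 -0.3472]
 [ 0.574  -0.3199]
 [ 0.6059 -0.1535]
 [ 0.7302 -0.1798]] [ 0.6521 -0.2501  0.035 ] [[ 0.7272 -0.1795]
 [ 0.6963 -0.345 ]
 [ 0.5741 -0.3235]
 [ 0.6039 -0.1572]] [ 0.6504 -0.2513  0.035 ]
0 1 [ 0.698  -0.3476  0.0338] 0.0006850751452285678
1 2 [ 0.5736 -0.322   0.0347] 0.0011023109271030246
2 3 [ 0.6048 -0.1576  0.033 ] 0.0012246414691389697
3 0 [ 0.7297 -0.1825  0.0325] 0.00012073441234274597
mean [ 0.6515 -0.2524  0.0335]
((652.046875, -250.3653564453125), (172.79324340820312, 127.10084533691406), 79.13243103027344)
((650.6610717773438, -251.40673828125), (168.92510986328125, 125.28238677978516), 79.83110809326172)
((651.407958984375, -252.62025451660156), (169.0548858642578, 127.31303405761719), 79.1277084350586)
at [0.5538 0.0994 0.2011] head 76.55 F [-0.1  0.1 -3.6] w 0.0466 t 13.35 q [ 0.2   0.39 -0.61  1.83  0.26  1.01 -0.76]
```

```bash
python3 go.py 0.6515,-0.2515,0.2,79.4
python3 - <<'E'
from h import *
F=pickle.load(open('f0.pkl','rb'));print(plane(F['scene'],[(155,212)],.18),plane(F['side'],[(168,137)],.18))
E
```

```text
at [0.5538 0.0994 0.2011] head 76.55 F [-0.1  0.1 -3.6] w 0.0466 t 13.35 q [ 0.2   0.39 -0.61  1.83  0.26  1.01 -0.76]
{"dp": [-0.3185, 0.1767, 0.0012], "delta_rot": [-0.002, 0.0014, -0.0497]} rows>=5.8
[[0.80462559 0.07527586 0.18      ]] [[0.79692628 0.07415491 0.18      ]]
```

```bash
python3 -m handwheel '[{"dp":[-0.03,0.016,0],"delta_rot":[0,0,-0.05]},{"dp":[-0.08,0.044,0],"delta_rot":[0,0,-0.05]},{"dp":[-0.13,0.072,0],"delta_rot":[0,0,-0.05]},{"dp":[-0.18,0.1,0],"delta_rot":[0,0,-0.05]},{"dp":[-0.23,0.128,0],"delta_rot":[0,0,-0.05]},{"dp":[-0.28,0.155,0],"delta_rot":[0,0,-0.05]},{"dp":[-0.31,0.172,0],"delta_rot":[0,0,-0.05]},{"dp":[-0.3185,0.1765,0],"delta_rot":[0,0,-0.05]},{"dp":[-0.3185,0.1765,0],"delta_rot":[0,0,-0.05]},{"dp":[-0.3185,0.1765,0],"delta_rot":[0,0,-0.05]},{"dp":[-0.3185,0.1765,0],"delta_rot":[0,0,-0.05]}]'
python3 go.py 0.6515,-0.2515,0.065,79.4 0.6515,-0.2515,0.0435,79.4
```

```text
clock: 14.72
tcp_pos: [0.6525, -0.2487, 0.2024]
orientation: [-2.414, -2.01, -0.0]
contact_force: [-0.0, -0.9, -3.7]
grip_width: 0.0464
gripper_force: 96.0
at [ 0.6525 -0.2487  0.2024] head 79.57 F [-0.  -0.9 -3.7] w 0.0464 t 14.72 q [ 0.6   0.59 -0.49  1.49  0.29  1.13 -0.13]
{"dp": [-0.003, -0.0005, 0.1374], "delta_rot": [-0.0003, -0.0005, 0.003]} rows>=2.2
{"dp": [-0.003, -0.0005, 0.1589], "delta_rot": [-0.0003, -0.0005, 0.003]} rows>=2.5
```

```bash
python3 -m handwheel '[{"dp":[-0.002,0,0.03],"delta_rot":[0,0,0]},{"dp":[-0.002,0,0.06],"delta_rot":[0,0,0]},{"dp":[-0.002,0,0.09],"delta_rot":[0,0,0]},{"dp":[-0.002,0,0.115],"delta_rot":[0,0,0]},{"dp":[-0.002,0,0.135],"delta_rot":[0,0,0]},{"dp":[-0.002,0,0.148],"delta_rot":[0,0,0]},{"dp":[-0.002,0,0.152],"delta_rot":[0,0,0]},{"dp":[-0.002,0,0.152],"delta_rot":[0,0,0]},{"dp":[-0.002,0,0.152],"delta_rot":[0,0,0]},{"dp":[-0.002,0,0.152],"delta_rot":[0,0,0]}]'
python3 - <<'E'
from h import *
from bench import vision
f=vision.grab_frame('scene');g=vision.grab_frame('side');
a=cv2.resize(f['img'][110:230,130:260],(390,360));b=cv2.resize(g['img'][90:210,200:330],(390,360))
cv2.imwrite('pics/t5.png',np.hstack([a,b]))
E
python3 go.py
```

```text
clock: 15.98
tcp_pos: [0.6526, -0.2529, 0.0511]
orientation: [2.416, 2.006, 0.001]
contact_force: [-0.4, 0.1, -3.6]
grip_width: 0.0464
gripper_force: 96.0
at [ 0.6523 -0.2528  0.0508] head 79.42 F [ 0.2  0.7 -4.3] w 0.0464 t 16.07 q [ 0.57  0.75 -0.44  1.59  0.38  0.89 -0.19]
```

View pics/t5.png

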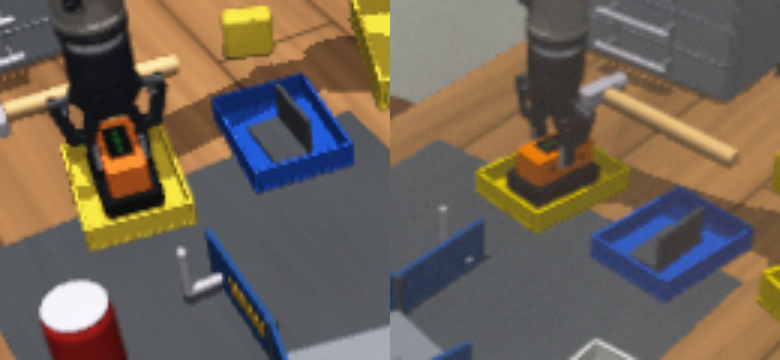

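The pack is centred inside the yellow tray and hovering just above its floor. Next I lower it to contact.

```bash
python3 -m handwheel '[{"dp":[0,0,0.002],"delta_rot":[0,0,0]},{"dp":[0,0,0.004],"delta_rot":[0,0,0]},{"dp":[0,0,0.0055],"delta_rot":[0,0,0]},{"dp":[0,0,0.006],"delta_rot":[0,0,0]},{"dp":[0,0,0.006],"delta_rot":[0,0,0]},{"dp":[0,0,0.006],"delta_rot":[0,0,0]}]'
```

```text
clock: 16.82
tcp_pos: [0.6522, -0.2527, 0.0444]
orientation: [2.417, 2.007, 0.0]
contact_force: [-0.9, 0.0, -3.8]
grip_width: 0.0462
gripper_force: 96.0
```

```bash
python3 -m handwheel '[{"dp":[0,0,0.001],"delta_rot":[0,0,0]},{"dp":[0,0,0.0015],"delta_rot":[0,0,0]},{"dp":[0,0,0.0015],"delta_rot":[0,0,0]},{"dp":[0,0,0.0015],"delta_rot":[0,0,0]}]'
```

```text
clock: 17.32
tcp_pos: [0.6523, -0.2527, 0.0434]
orientation: [2.416, 2.007, 0.0]
contact_force: [-3.0, 0.8, 4.7]
grip_width: 0.0462
gripper_force: 96.6
```

Contact at TCP z 0.0434, matching the expected 0.0433. Next I release and lift.

```bash
python3 -m handwheel '[{"dp":[0,0,0],"delta_rot":[0,0,0]},{"dp":[0,0,0],"delta_rot":[0,0,0]},{"dp":[0,0,0],"delta_rot":[0,0,0]},{"dp":[0,0,0],"delta_rot":[0,0,0]},{"dp":[0,0,0],"delta_rot":[0,0,0]}]' 0.85 20
python3 -m handwheel '[{"dp":[0,0,-0.01],"delta_rot":[0,0,0]},{"dp":[0,0,-0.03],"delta_rot":[0,0,0]},{"dp":[0,0,-0.06],"delta_rot":[0,0,0]},{"dp":[0,0,-0.1],"delta_rot":[0,0,0]},{"dp":[0,0,-0.15],"delta_rot":[0,0,0]},{"dp":[0,0,-0.2],"delta_rot":[0,0,0]},{"dp":[0,0,-0.2],"delta_rot":[0,0,0]},{"dp":[0,0,-0.2],"delta_rot":[0,0,0]}]'
python3 - <<'E'
from h import *
from bench import vision
f=vision.grab_frame('scene');g=vision.grab_frame('wrist')
cv2.imwrite('pics/t6.png',cv2.resize(np.hstack([f['img'],g['img']]),(800,300)))
E
```

```text
clock: 17.95
tcp_pos: [0.6522, -0.2527, 0.0428]
orientation: [2.417, 2.007, 0.0]
contact_force: [-0.4, -0.7, -0.6]
grip_width: 0.0724
gripper_force: 0.0
clock: 18.95
tcp_pos: [0.652, -0.2526, 0.2439]
orientation: [2.416, 2.007, 0.001]
contact_force: [1.0, -0.8, -1.1]
grip_width: 0.0726
gripper_force: 0.0
```

View pics/t6.png

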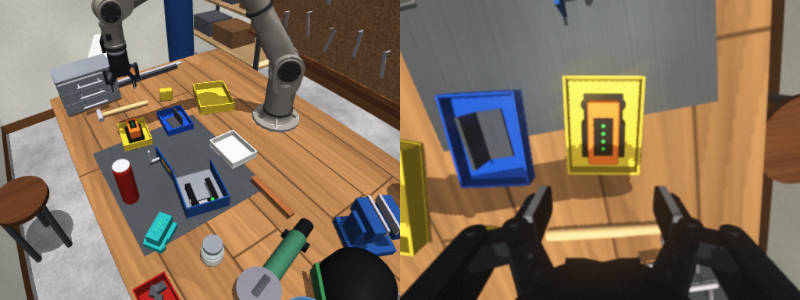

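The pack stands upright in the yellow tray (wrist inset about (604,130)), the door is still open, and everything else looks undisturbed.

```bash
python3 -c "
from bench import r
print(r.hand_in())"
```

```text
the job is handed in; nothing more can be done
None
```

The job is handed in at about 19 s: the door is wide open, and the pack was drawn out of the dock and set down upright and flat in the smaller yellow tray, with nothing else visibly disturbed in the last pictures.

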